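# Snap the cover onto an air intake filter

### The arm

A 7-joint arm with a two-finger parallel gripper is mounted at the origin on the work surface. World frame = base frame: x ahead of the robot, y to its left, z up, the work surface at z = 0. Lengths are in m, angles in rad, forces in N, time in s.
With the tool pointing down it reaches from about 0.425 to 0.875 m from the base axis. Payload 8.4 kg.
Tool frame: the origin (TCP) lies midway between the tips of the shut fingers; the grasp point (between the pads) lies 19 mm behind it (manip.grip_depth is the distance from the TCP to the grasp point, in m); z points along the fingers, x is the direction in which the jaws open and shut, and the axes are right-handed (so a half turn about z gives the same grasp; the last joint's range is limited). The gripper opens to 85 mm and grips with 20 to 120 N. Pads are 22 mm wide; open, the fingers measure 114 mm over their backs; the gripper's body (76 mm by 85 mm) begins 54 mm behind the grasp point. The pads swing forward as they close: fully open they stand 13 mm farther back than shut.
Start: joints at [1.195, 0.333, 0.04, 1.465, -0.013, 1.343, -0.059], TCP at [0.178, -0.625, 0.231] pointing down, gripper open.
Joint ranges: [-2.58, 2.58], [-0.38, 2.09], [-1.3, 1.39], [0.25, 2.4], [-1.5, 4.64], [0.08, 2.09], [-2.65, 2.65]. Speed limits (rad/s): [2.22, 2.22, 2.79, 2.79, 3.14, 3.14, 3.14].

### API

Orientations are given as a rotation vector (axis times angle).
In Python, from workcell import manip gives the robot as it stands. The module is installed in compiled form; this text tells all that it offers.
- The arm moves only by the tool play_rows, never from a script. Its argument "rows" is one flat list of numbers, 7 for each row, row after row: the opening, from 0 (shut) to 1 (fully open), then the shift along the tool's x, y, z each as a share of 0.3 m, from -1 to 1, then the turn, a rotation vector about the tool's x, y, z each as a share of 180 degrees, from -1 to 1. In form: [fingers, x, y, z, wx, wy, wz, fingers, x, y, z, wx, wy, wz, ...]. A call has 1 to 5 rows; each row is the pose to reach, as a shift and turn from the pose commanded when the call began, along the tool's axes at that moment, turning the shorter way round; what a row does not reach only later rows make up. A row lasts 1/12 s, in which the tool goes at most 41.7 mm and 7.16 degrees, less where a joint would pass 70% of its speed; a pose out of reach is approached as far as the arm can. A call with a number of a shift or a turn outside -1 to 1 is refused whole. A call with a gripper value outside its range is refused whole. The fingers move at their own pace and stop on an object; the grip force is fixed at half the most. Time passes only in rows, so rows that repeat a pose let the fingers close. It gives the time, the measured TCP pose, the force and the opening at its end, in the units of the state.
- manip.state(): the state, without advancing time (a new reading comes with each control period).
- manip.grab_frame(name): name is "side" or "top"; returns a dict with "color" (400x640x3 uint8, red, green, blue), "depth" (400x640 float32, m along the optical axis (not along the pixel's ray), 0 where there is no reading), "K" (3x3 intrinsics, pixels), "dist_coeffs" ([k1, k2, p1, p2, k3] as OpenCV has them; the pictures are not rectified), "origin" and "orientation" of the camera in the world. Camera axes: x right, y up, looking along -z (the intrinsics and any distortion apply to the point x, -y, -z); pixel columns grow to the right and rows downward; lengths in m; the calibration is good to about 2 mm. A picture is of the moment at which its call begins.
- manip.finish_job(): hands the job in, once; it reports no verdict.
The state is a dict: "time": time; "qpos": joint angles; "joint_vel": joint speeds; "joint_torque": joint torques, N m; "ee_pos": TCP position; "ee_rot": TCP orientation; "ft_force": force on the tool from outside, world axes, zero at the start; "ft_torque": the same for the moment, N m; "grip_width": finger opening in m.
Only numpy, scipy, OpenCV 4.12 (cv2) and the standard library are available. Lean on these libraries where they do the work, as an engineer would, in place of code of your own. Each camera call takes 0.05 s, during which the arm holds its last target.

### The job

Close up the compressor's air intake filter: take the larger of the two black covers by its grip bar, set it level into the open mouth of the metal filter housing so that it rests on the spring catches, then press it straight down until it snaps past them and its flange lies flat on the rim. Do not let up after the snap: finish while still pressing the cover firmly down onto the rim. Leave everything else on the bench where it is.

Things in the scene. Friction and masses are not known exactly. Their poses are not given: they have to be found in the camera images.
- housing: Filter housing: round upright aluminium cup, outside diameter 96 mm, bore 77 mm, rim 85 mm above the bench, fixed on a steel plate 150 x 130 x 10 mm. A brass-ended outlet stub, 32 mm above the bench, sticks out 86 mm from the axis along +x. Origin: on the bench under the cup's axis, z up.
- mouth (a point): Centre of the housing's open mouth, in the plane of its flat rim. Four sprung steel catches sit in the bore 90 degrees apart, 8 mm below the rim, reaching in to a 66 mm circle; they yield outwards. The cover fits at any yaw.
- cover: Larger black plastic cover, about 100 g: flange 94 mm across, 5 mm thick; under it a round plug 24 mm deep (neck 63 mm across, bead 72 mm across at 16 to 17 mm below the flange, tapering to 59 mm at the foot); a grip bar on top. Origin: centre of the plug's foot, z up. It starts standing on the foot, right way up, on the bench.
- cover_grip (a point): Centre of the larger cover's grip bar: 60 mm along this point's x, 20 mm along y, 30 mm high (15 mm above and below this point). It stands on the flange, whose top is 15 mm below this point. This point is 44 mm above the plug's foot.
- cover_flange (a point): Centre of the underside of the larger cover's flange, 20 mm below cover_grip; it meets mouth when home. Set in the mouth, the cover rests on the catches with the flange about 14 mm above the rim; pressed with some 8 to 20 N it goes down about 5 mm with rising force, then snaps past, the force drops, and the flange lands on the rim.
- small_cover_grip (a point): Centre of the grip bar (41 x 20 x 30 mm) of the smaller cover, flange 64 mm in diameter, otherwise alike; it does not fit this housing. Leave it.
- element_mid (a point): Middle of a spare white paper filter ring, 66 mm in diameter, 45 mm high, standing on the bench. Leave it.
- socket_mid (a point): Middle of a steel wrench socket, 30 mm in diameter, 40 mm high, standing on the bench. Leave it.
- wrench_grip (a point): Handle of a steel wrench 190 mm long lying on the bench. Leave it.
- screwdriver_grip (a point): Handle of a screwdriver lying on the bench. Leave it.
- oil_mid (a point): Middle of a grey oil bottle, 68 mm in diameter, 170 mm high, standing on the bench. Leave it.
- grease_mid (a point): Middle of a closed tin, 72 mm in diameter, 80 mm high, standing on the bench. Leave it.
Not all that is in view belongs to the job. What is shaped like the cover but brown or pink is not meant.

How it is judged:
By the outcome, as a careful person would: the job done as asked, in the order asked, and still so for the second after the job is handed in, while the arm keeps its last pose, push and grip.
It also fails if it takes over 40 s, if anything falls off the work surface, if the arm or the gripper's body presses on something with over 40 N, if the wrist force passes 120 N, or if a joint passes its speed limit or range.

## Working session

There is one attempt and no reset: what is moved stays moved. The work goes in short steps, Python scripts to look and compute and a tool call to move; the robot and the scene stay as the last step left them, time stands still between calls to the robot, and variables do not carry over. Pictures are saved under pics/ and viewed, and the job is handed in when it is done.

Besides the shell and the picture viewer there is one more tool, called after "Emit:" as name(argument=value, ...), one argument or row to a line, values as JSON. play_rows: Moves the arm, as the interface text tells. Shift numbers are shares of 0.3 m and turn numbers shares of 180 degrees, none past 1 either way. Its arguments: {"type":"object","properties":{"rows":{"type":"array"}},"required":["rows"]}

```bash
mkdir -p pics
cat > h.py <<'E'
import numpy as np, cv2
from workcell import manip
from scipy.spatial.transform import Rotation as R
def cloud(f):
    K=np.array(f["K"]);d=np.array(f["depth"]);h,w=d.shape
    u,v=np.meshgrid(np.arange(w),np.arange(h))
    p=cv2.undistortPoints(np.stack([u,v],-1).reshape(-1,1,2).astype(np.float64),K,np.array(f["dist_coeffs"])).reshape(h,w,2)
    c=np.stack([p[...,0]*d,-p[...,1]*d,-d],-1)
    o=np.array(f["orientation"])
    Rm=o if o.shape==(3,3) else R.from_rotvec(o).as_matrix()
    W=c@Rm.T+np.array(f["origin"]); W[d==0]=np.nan
    return W
E
python3 - <<'E'
from h import *
import pickle
s=manip.state();print({k:np.round(v,3) for k,v in s.items()}, manip.grip_depth)
for n in("side","top"):
    f=manip.grab_frame(n);cv2.imwrite(f"pics/{n}0.png",f["color"][...,::-1]);pickle.dump(dict(f),open(n+"0.pkl","wb"))
    print(n,f["K"],f["dist_coeffs"],f["origin"],f["orientation"])
E
```

```text
{'time': np.float64(0.0), 'qpos': array([ 1.195,  0.334,  0.04 ,  1.466, -0.013,  1.343, -0.059]), 'joint_vel': array([-0.   , -0.001,  0.001, -0.001,  0.002, -0.   ,  0.003]), 'joint_torque': array([ 0.0000e+00, -6.5855e+01,  1.3660e+00, -4.0556e+01,  1.7000e-02,
        1.3000e-02,  0.0000e+00]), 'ee_pos': array([ 0.177, -0.625,  0.23 ]), 'ee_rot': array([-2.506e+00,  1.893e+00,  2.000e-03]), 'ft_force': array([-0.253, -0.022, -0.66 ]), 'ft_torque': array([-0.004, -0.059, -0.015]), 'grip_width': np.float64(0.085)} 0.0187
side [[512.32098521   0.         320.45239949]
 [  0.         512.32098521 208.76036866]
 [  0.           0.           1.        ]] [0.03591609 0.         0.         0.         0.        ] [0.3430638  1.09992556 0.75139078] [ 0.12703856 -1.47863235 -2.57322271]
top [[399.07926072   0.         320.80937412]
 [  0.         399.07926072 198.05632876]
 [  0.           0.           1.        ]] [-0.02154017  0.          0.          0.          0.        ] [ 0.41866463 -0.03365403  1.05222567] [ 0.09281019 -0.13919613 -1.57918377]
```

View pics/side0.png

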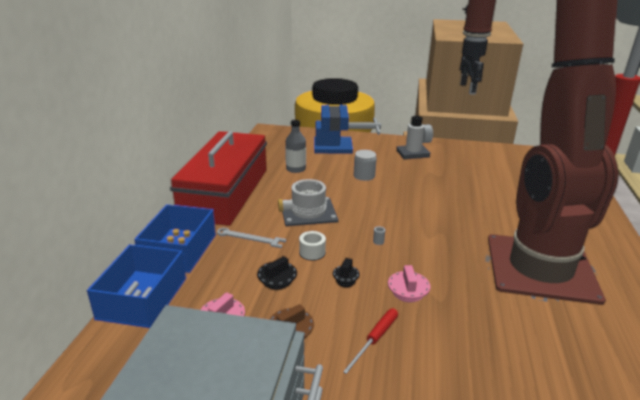

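View pics/top0.png

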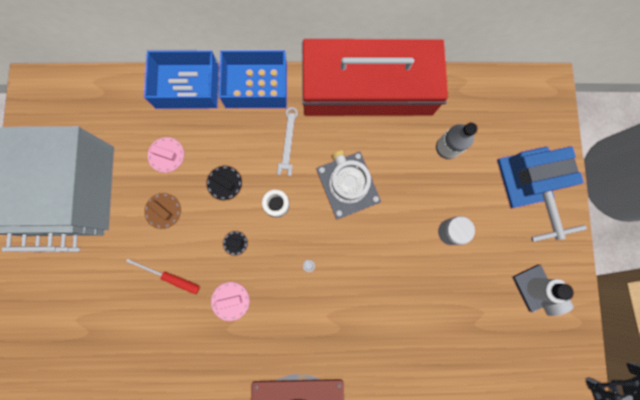

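Candidates in the top view are the large black cover (224,183), small black cover (235,243), brown (163,210), pink (165,155) and pink (230,301). I choose the black one with the larger flange, at (224,183), and the housing is at (350,182). Next I'll take a close crop and measure.

Run:
```python
from h import *
import pickle
f=pickle.load(open("top0.pkl","rb"));W=cloud(f)
c=f["color"][...,::-1]
a=cv2.resize(c[150:260,190:260],None,fx=5,fy=5,interpolation=cv2.INTER_CUBIC)
b=cv2.resize(c[130:240,310:390],None,fx=5,fy=5,interpolation=cv2.INTER_CUBIC)
cv2.imwrite("pics/crop0.png",np.hstack([a,b]))
g=pickle.load(open("side0.pkl","rb"));V=cloud(g)
def near(P,x,y,r): return P[(np.hypot(P[...,0]-x,P[...,1]-y)<r)]
print("bench z top",np.nanmedian(W[320:360,150:220,2]),"side",np.nanmedian(V[300:330,440:480,2]))
for nm,(u,v) in dict(cov=(224,183),small=(235,243),hous=(350,182)).items():
    p=W[v,u]; print(nm,p)
    for n,P in(("top",W),("side",V)):
        q=near(P,p[0],p[1],.08); 
        for lo,hi in((.015,.045),(.045,.07),(.07,.1)):
            s=q[(q[:,2]>lo)&(q[:,2]<hi)]
            if len(s)>5:
                (cx,cy),(w,h),an=cv2.minAreaRect(s[:,:2].astype(np.float32))
                print(n,lo,hi,len(s),"mean",s.mean(0).round(4),"rect",np.round([cx,cy,w,h,an],4),"zmed",np.percentile(s[:,2],[10,50,90]).round(4))
```

```text
bench z top 0.00018265221196900328 side -0.0014682513870986624
cov [0.60630821 0.17873745 0.06119874]
top 0.015 0.045 794 mean [0.6112 0.1849 0.0294] rect [0.613  0.186  0.0911 0.0889 0.1641] zmed [0.027  0.0293 0.0316]
top 0.045 0.07 193 mean [0.6116 0.1856 0.0584] rect [6.12700e-01 1.87200e-01 6.04000e-02 1.97000e-02 5.70272e+01] zmed [0.0559 0.0587 0.061 ]
side 0.015 0.045 647 mean [0.6086 0.2017 0.0305] rect [0.6136 0.1926 0.0937 0.0885 0.3578] zmed [0.0273 0.0293 0.037 ]
side 0.045 0.07 244 mean [0.6119 0.1935 0.0554] rect [6.13200e-01 1.89600e-01 6.16000e-02 2.35000e-02 5.80916e+01] zmed [0.0475 0.057  0.0598]
small [0.45610559 0.14870812 0.06063979]
top 0.015 0.045 353 mean [0.4577 0.1544 0.0294] rect [ 0.458   0.1561  0.0608  0.0609 33.2956] zmed [0.0266 0.0292 0.0321]
top 0.045 0.07 125 mean [0.458  0.1553 0.0584] rect [4.58100e-01 1.56400e-01 4.23000e-02 1.73000e-02 7.98803e+01] zmed [0.0555 0.0587 0.0613]
side 0.015 0.045 331 mean [0.456  0.167  0.0302] rect [0.4577 0.1598 0.0625 0.0615 1.4784] zmed [0.0266 0.0292 0.0379]
side 0.045 0.07 141 mean [0.457  0.1629 0.0558] rec
[... 185 characters left out ...]
 rect [ 0.6126 -0.1371  0.1441  0.1118 21.2179] zmed [0.0167 0.0397 0.0439]
top 0.045 0.07 760 mean [ 0.6128 -0.1372  0.0534] rect [ 0.6218 -0.1354  0.0862  0.1216 81.1126] zmed [0.048  0.0519 0.0606]
top 0.07 0.1 503 mean [ 0.6078 -0.1378  0.0835] rect [ 0.6078 -0.1376  0.0923  0.0945 88.5439] zmed [0.0778 0.0844 0.087 ]
side 0.015 0.045 399 mean [ 0.6132 -0.1019  0.0316] rect [ 0.5945 -0.1216  0.1536  0.0988 41.3403] zmed [0.0187 0.0323 0.0426]
side 0.045 0.07 445 mean [ 0.6084 -0.1251  0.058 ] rect [ 0.615  -0.1232  0.1103  0.0942 51.9956] zmed [0.0479 0.0583 0.0672]
side 0.07 0.1 419 mean [ 0.6072 -0.1308  0.0797] rect [ 0.6082 -0.1345  0.0969  0.0943 78.4411] zmed [0.0725 0.0805 0.0851]
```

View pics/crop0.png

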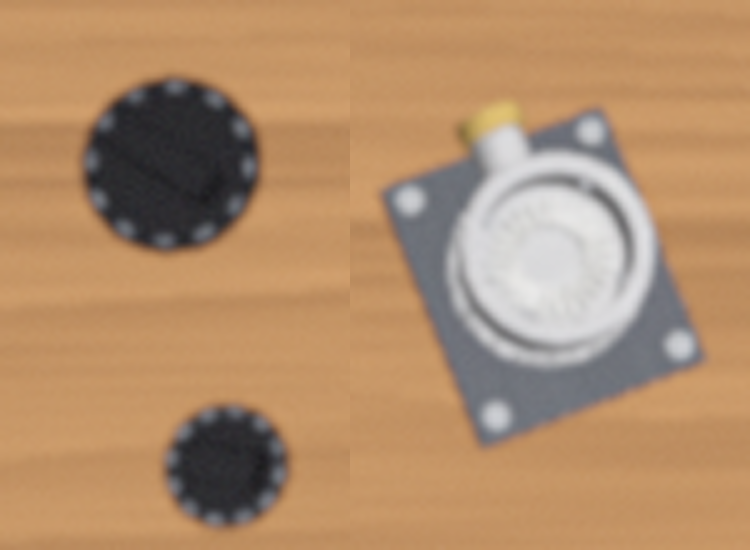

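The crop shows the larger cover, flange about 91–94 mm across, with its bar running about 57° from world x. The top camera puts it at (0.613, 0.187). The rim centre is at (0.608, -0.1376), and the outlet stub is on the far side. I'll set jaw yaw to -33° and travel at z≈0.23.

```bash
cat > go.py <<'E'
import sys
from h import *
def plan(x,y,z,yaw=-33.0):
    s=manip.state();p=np.array(s["ee_pos"]);Rc=R.from_rotvec(s["ee_rot"])
    y_=np.radians(yaw);X=np.array([np.cos(y_),np.sin(y_),0]);Z=np.array([0,0,-1.]);Rt=R.from_matrix(np.stack([X,np.cross(Z,X),Z],1))
    d=Rc.inv().apply(np.array([x,y,z])-p)/.3; w=(Rc.inv()*Rt).as_rotvec()/np.pi
    print("t",round(float(s["time"]),2),"pos",p.round(4),"F",np.round(s["ft_force"],1),"w",round(float(s["grip_width"]),4),"\nshare shift",d.round(4),"turn",w.round(4),"norm m",round(np.linalg.norm(d)*.3,4),"q",np.round(s["qpos"],2))
if __name__=="__main__": plan(*map(float,sys.argv[1:]))
E
python3 go.py .613 .188 .23
```

```text
t 0.1 pos [ 0.1775 -0.6248  0.2305] F [ 0.9 -1.  -0.6] w 0.0855 
share shift [-2.2095 -2.1369  0.0048] turn [-1.000e-04  5.000e-04 -2.285e-01] norm m 0.9222 q [ 1.19  0.33  0.04  1.47 -0.01  1.34 -0.06]
```

Emit:
play_rows(
  rows=[1,-0.1,-0.097,0,0,0,0,1,-0.2,-0.193,0,0,0,0,1,-0.3,-0.29,0,0,0,0,1,-0.4,-0.387,0,0,0,0,1,-0.5,-0.483,0,0,0,0],
)

```text
time: 0.52
ee_pos: [0.2763, -0.4395, 0.2309]
ee_rot: [2.506, -1.894, -0.001]
ft_force: [0.8, 0.2, 1.0]
grip_width: 0.0853
```

Emit:
play_rows(
  rows=[1,-0.1,-0.097,0,0,0,0,1,-0.2,-0.193,0,0,0,0,1,-0.3,-0.29,0,0,0,0,1,-0.4,-0.387,0,0,0,0,1,-0.5,-0.483,0,0,0,0],
)

```text
time: 0.93
ee_pos: [0.3745, -0.2559, 0.2312]
ee_rot: [2.506, -1.894, -0.0]
ft_force: [1.2, -0.4, -0.5]
grip_width: 0.0856
```

Emit:
play_rows(
  rows=[1,-0.1,-0.097,0,0,0,0,1,-0.2,-0.193,0,0,0,0,1,-0.3,-0.29,0,0,0,0,1,-0.4,-0.387,0,0,0,0,1,-0.5,-0.483,0,0,0,0],
)

```text
time: 1.35
ee_pos: [0.4728, -0.0722, 0.2314]
ee_rot: [2.506, -1.894, 0.001]
ft_force: [1.1, -0.7, -0.4]
grip_width: 0.0854
```

```bash
python3 go.py .613 .188 .23
```

```text
t 1.35 pos [ 0.4728 -0.0722  0.2314] F [ 1.1 -0.7 -0.4] w 0.0854 
share shift [-0.7068 -0.6863  0.0044] turn [-0.000e+00 -1.000e-04 -2.286e-01] norm m 0.2956 q [ 0.59  0.01 -0.53  1.84  0.01  1.29 -1.23]
```

Emit:
play_rows(
  rows=[1,-0.08,-0.078,0,0,0,-0.035,1,-0.16,-0.156,0,0,0,-0.07,1,-0.24,-0.234,0,0,0,-0.105,1,-0.32,-0.312,0,0,0,-0.14,1,-0.4,-0.39,0,0,0,-0.175],
)

```text
time: 1.77
ee_pos: [0.5526, 0.0746, 0.2311]
ee_rot: [2.929, -1.135, -0.0]
ft_force: [0.1, -0.3, -0.7]
grip_width: 0.0855
```

```bash
python3 go.py .613 .188 .15
```

```text
t 1.77 pos [0.5526 0.0746 0.2311] F [ 0.1 -0.3 -0.7] w 0.0855 
share shift [-0.1058 -0.4149  0.2704] turn [ 0.      0.0001 -0.052 ] norm m 0.1519 q [ 0.39  0.21 -0.69  1.66  0.14  1.32 -1.06]
```

Emit:
play_rows(
  rows=[1,-0.026,-0.104,0.066,0,0,-0.02,1,-0.053,-0.207,0.13,0,0,-0.052,1,-0.08,-0.31,0.2,0,0,-0.052,1,-0.106,-0.415,0.27,0,0,-0.052,1,-0.106,-0.415,0.27,0,0,-0.052],
)

```text
time: 2.18
ee_pos: [0.6113, 0.1922, 0.1445]
ee_rot: [-3.012, 0.891, 0.012]
ft_force: [-2.2, 0.0, -0.2]
grip_width: 0.0855
```

```bash
python3 go.py .613 .188 .033
python3 - <<'E'
from h import *
a=[]
for n in("top","side"):
    f=manip.grab_frame(n);W=cloud(f);c=f["color"][...,::-1]
    a.append(c)
cv2.imwrite("pics/pre.png",np.vstack([cv2.resize(a[0][100:260,140:400],(780,290)) if 0 else cv2.resize(a[0][110:230,150:390],(600,300)),cv2.resize(a[1][180:310,200:460],(600,300))]))
E
```

```text
t 2.18 pos [0.6113 0.1922 0.1445] F [-2.2  0.  -0.2] w 0.0855 
share shift [0.0152 0.0079 0.3715] turn [0.0006 0.0024 0.0003] norm m 0.1116 q [ 0.16  0.47 -0.71  1.56  0.31  1.24 -1.17]
```

View pics/pre.png

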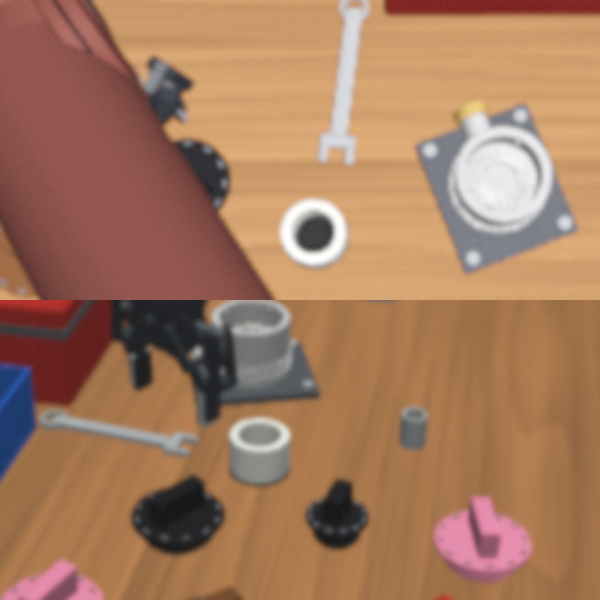

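The side view shows the fingers straddling the bar from above, while the arm hides the cover in the top view. I'll re-read the settled pose and descend.

```bash
python3 go.py .613 .1885 .035
```

```text
t 2.28 pos [0.6122 0.1877 0.1484] F [-0.5 -0.6  0.8] w 0.0853 
share shift [ 0.0021 -0.0045  0.3779] turn [ 0.0005  0.0011 -0.0007] norm m 0.1134 q [ 0.17  0.46 -0.71  1.56  0.31  1.24 -1.17]
```

Emit:
play_rows(
  rows=[1,0,-0.003,0.1,0,0,0,1,0,-0.003,0.2,0,0,0,1,0,-0.003,0.28,0,0,0,1,0,-0.003,0.34,0,0,0,1,0,-0.003,0.38,0,0,0],
)

```text
time: 2.7
ee_pos: [0.6134, 0.1848, 0.0353]
ee_rot: [3.008, -0.902, -0.0]
ft_force: [-0.4, -0.0, -0.1]
grip_width: 0.0852
```

```bash
python3 - <<'E'
from h import *
f=manip.grab_frame("side");c=f["color"][...,::-1]
cv2.imwrite("pics/pre2.png",cv2.resize(c[200:300,220:360],(700,500),interpolation=cv2.INTER_CUBIC))
E
python3 go.py .613 .1885 .035
```

```text
t 2.75 pos [0.6126 0.1848 0.0337] F [-1.5 -1.6 -1.8] w 0.0852 
share shift [-0.0058 -0.0111 -0.0045] turn [ 0.0009  0.0004 -0.0021] norm m 0.004 q [ 0.14  0.57 -0.66  1.66  0.39  1.05 -1.23]
```

View pics/pre2.png

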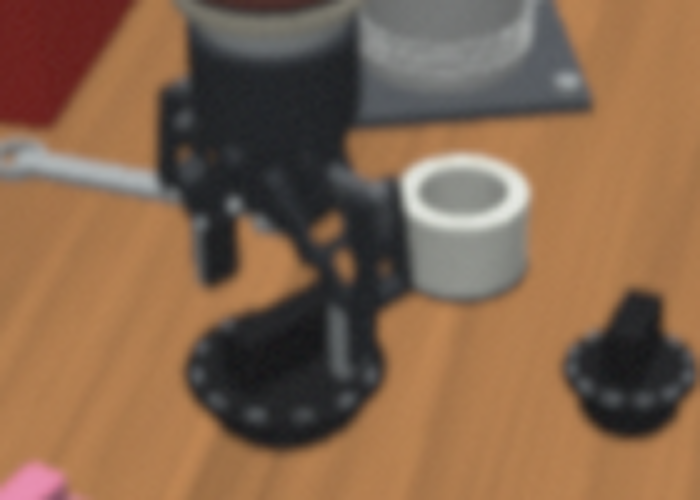

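Emit:
play_rows(
  rows=[1,-0.004,-0.012,-0.005,0,0,0,0,-0.004,-0.012,-0.005,0,0,0,0,-0.004,-0.012,-0.005,0,0,0,0,-0.004,-0.012,-0.005,0,0,0,0,-0.004,-0.012,-0.005,0,0,0],
)

```text
time: 3.17
ee_pos: [0.6152, 0.1909, 0.0389]
ee_rot: [-3.009, 0.9, -0.002]
ft_force: [0.4, -0.4, 0.1]
grip_width: 0.0388
```

Emit:
play_rows(
  rows=[0,0,0,0,0,0,0,0,0,0,0,0,0,0,0,0,0,0,0,0,0,0,0,0,0,0,0,0,0,0,0,0,0,0,0],
)

```text
time: 3.58
ee_pos: [0.615, 0.1908, 0.0384]
ee_rot: [-3.01, 0.9, -0.001]
ft_force: [0.4, -1.7, 5.4]
grip_width: 0.0188
```

```bash
python3 go.py .613 .1885 .035;python3 - <<'E'
from h import *
f=manip.grab_frame("side");c=f["color"][...,::-1]
cv2.imwrite("pics/g.png",cv2.resize(c[200:300,220:360],(700,500),interpolation=cv2.INTER_CUBIC))
E
```

```text
t 3.58 pos [0.615  0.1908 0.0384] F [ 0.4 -1.7  5.4] w 0.0188 
share shift [-0.0014  0.0102  0.0113] turn [-0.0001 -0.0002 -0.0016] norm m 0.0046 q [ 0.13  0.57 -0.66  1.65  0.39  1.06 -1.23]
```

View pics/g.png

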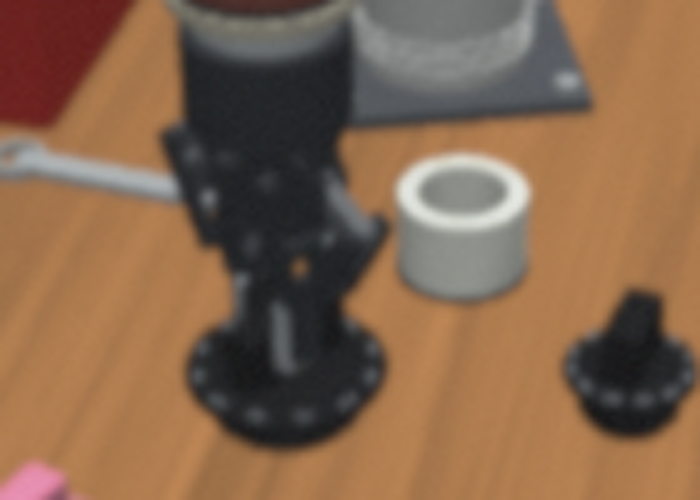

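Width reads 18.8 mm, so the bar is held, but the fingertips sit about 9 mm above the flange. I'll re-grip about 6 mm lower for a firmer press.

Emit:
play_rows(
  rows=[0.6,0,0,0,0,0,0,0.6,0,0,0,0,0,0,0.6,0,0.006,0.012,0,0,0,0.6,0,0.006,0.022,0,0,0,0.6,0,0.006,0.022,0,0,0],
)

```text
time: 4.05
ee_pos: [0.613, 0.1888, 0.0301]
ee_rot: [3.009, -0.9, -0.002]
ft_force: [-1.2, -0.5, -1.4]
grip_width: 0.0511
```

Emit:
play_rows(
  rows=[0,0,0,0,0,0,0,0,0,0,0,0,0,0,0,0,0,0,0,0,0,0,0,0,0,0,0,0,0,0,0,0,0,0,0],
)

```text
time: 4.47
ee_pos: [0.6138, 0.1894, 0.0314]
ee_rot: [-3.01, 0.9, -0.0]
ft_force: [-0.4, 0.3, 0.4]
grip_width: 0.0189
```

Emit:
play_rows(
  rows=[0,0,0,0,0,0,0,0,0,0,0,0,0,0,0,0,0,0,0,0,0],
)

```text
time: 4.72
ee_pos: [0.6138, 0.1894, 0.0314]
ee_rot: [-3.01, 0.9, -0.0]
ft_force: [0.7, 0.7, 0.8]
grip_width: 0.0192
```

```bash
python3 go.py .613 .1885 .2
```

```text
t 4.72 pos [0.6138 0.1894 0.0314] F [0.7 0.7 0.8] w 0.0192 
share shift [-5.00e-04  3.80e-03 -5.62e-01] turn [-0.0001 -0.     -0.0016] norm m 0.1686 q [ 0.13  0.58 -0.66  1.66  0.4   1.04 -1.23]
```

Emit:
play_rows(
  rows=[0,0,0,-0.04,0,0,0,0,0,0,-0.13,0,0,0,0,0,0,-0.25,0,0,0,0,0,0,-0.37,0,0,0,0,0,0,-0.48,0,0,0],
)

```text
time: 5.13
ee_pos: [0.6134, 0.1894, 0.178]
ee_rot: [-3.01, 0.899, -0.0]
ft_force: [1.7, 0.3, -0.7]
grip_width: 0.0191
```

```bash
python3 - <<'E'
from h import *
f=manip.grab_frame("side");c=f["color"][...,::-1]
cv2.imwrite("pics/l.png",cv2.resize(c[130:310,180:432],(700,500),interpolation=cv2.INTER_CUBIC))
E
python3 go.py .608 -.1355 .18
```

```text
t 5.18 pos [0.6161 0.1909 0.1853] F [1.8 1.4 4.7] w 0.0192 
share shift [0.5741 0.9245 0.0146] turn [-0.0023 -0.0019 -0.0015] norm m 0.3265 q [ 0.17  0.44 -0.72  1.52  0.29  1.29 -1.16]
```

View pics/l.png

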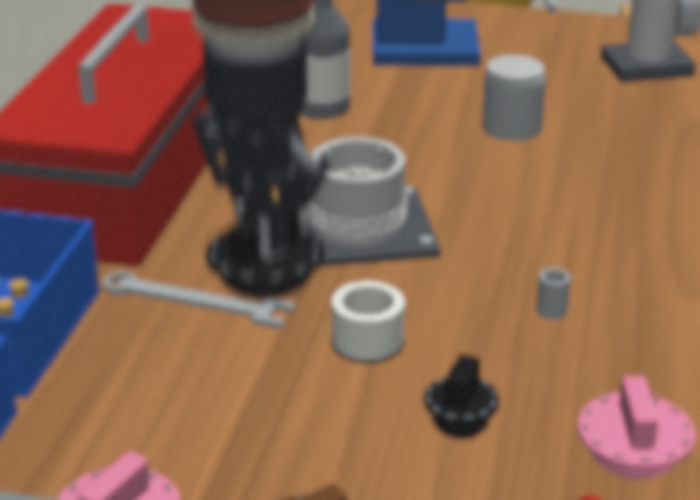

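The cover has lifted level in the grip. I'll carry it across to the housing.

Emit:
play_rows(
  rows=[0,0.035,0.055,0,0,0,0,0,0.095,0.155,0,0,0,0,0,0.16,0.26,0,0,0,0,0,0.23,0.365,0,0,0,0,0,0.29,0.465,0,0,0,0],
)

```text
time: 5.6
ee_pos: [0.6096, 0.0227, 0.1758]
ee_rot: [3.009, -0.9, 0.001]
ft_force: [0.6, 0.0, -1.7]
grip_width: 0.0193
```

Emit:
play_rows(
  rows=[0,0.06,0.1,0,0,0,0,0,0.12,0.2,0,0,0,0,0,0.18,0.3,0,0,0,0,0,0.23,0.38,0,0,0,0,0,0.26,0.42,0,0,0,0],
)

```text
time: 6.02
ee_pos: [0.605, -0.1283, 0.1755]
ee_rot: [3.006, -0.906, 0.0]
ft_force: [0.0, -0.1, -1.4]
grip_width: 0.0188
```

Emit:
play_rows(
  rows=[0,0,0,0,0,0,0,0,0,0,0,0,0,0,0,0,0,0,0,0,0],
)

```text
time: 6.27
ee_pos: [0.6061, -0.1212, 0.1755]
ee_rot: [-3.01, 0.896, 0.0]
ft_force: [-0.6, 0.4, -1.4]
grip_width: 0.0191
```

```bash
python3 go.py .608 -.1355 .14
python3 - <<'E'
from h import *
import pickle
a=[]
for n in("top","side"):
    f=manip.grab_frame(n);pickle.dump(dict(f),open(n+"1.pkl","wb"));a.append(f["color"][...,::-1])
cv2.imwrite("pics/ov.png",np.hstack([cv2.resize(a[0][110:250,270:440],(400,330)),cv2.resize(a[1][120:240,235:385],(400,330))]))
E
```

```text
t 6.27 pos [ 0.6061 -0.1212  0.1755] F [-0.6  0.4 -1.4] w 0.0191 
share shift [0.0315 0.0365 0.1181] turn [-0.0003  0.0001 -0.0009] norm m 0.0383 q [ 0.62  0.37 -0.62  1.59  0.22  1.25 -0.62]
```

View pics/ov.png

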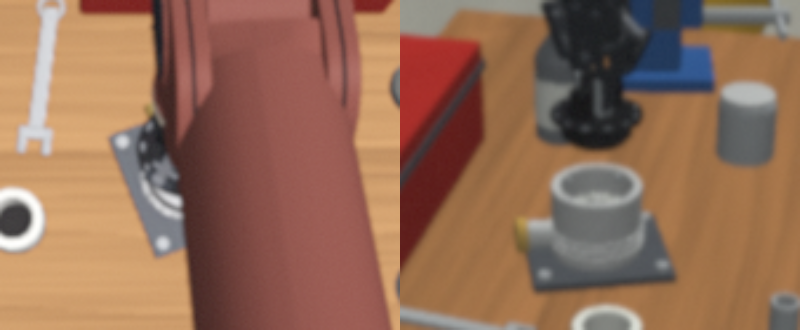

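Emit:
play_rows(
  rows=[0,0.016,0.018,0.04,0,0,0,0,0.032,0.036,0.08,0,0,0,0,0.032,0.036,0.08,0,0,0,0,0.032,0.036,0.08,0,0,0,0,0.032,0.036,0.08,0,0,0],
)

```text
time: 6.78
ee_pos: [0.6079, -0.1374, 0.1508]
ee_rot: [-3.01, 0.9, 0.001]
ft_force: [-0.4, 0.5, -0.8]
grip_width: 0.0192
```

```bash
python3 go.py .6085 -.1355 .14
cat > fit.py <<'E'
from h import *
import pickle
from scipy.optimize import least_squares
f=manip.grab_frame("side");g=pickle.load(open("side0.pkl","rb"))
V=cloud(f);V0=cloud(g)
z=manip.state()["ee_pos"][2]
def edge(P,cx,cy,zlo,zhi,r,img):
    # outer contour points (near-camera half): per-angle max radius
    m=(np.hypot(P[...,0]-cx,P[...,1]-cy)<r+.012)&(P[...,2]>zlo)&(P[...,2]<zhi)
    q=P[m]
    c=np.array([cx,cy])
    for it in range(10):
        d=q[:,:2]-c;a=np.arctan2(d[:,1],d[:,0]);rr=np.hypot(*d.T)
        b=((a+np.pi)/(2*np.pi)*48).astype(int);E=[]
        for k in range(12,48):
            if k<24+0: continue
            s=np.where(b==k)[0]
            if len(s)>=2:E.append(q[s[np.argmax(rr[s])],:2])
        E=np.array(E)
        c=least_squares(lambda p:np.hypot(*(E-p).T)-r,c,loss="soft_l1",f_scale=.001).x
    print(len(q),len(E),"centre",c.round(4),"res",np.std(np.hypot(*(E-c).T)-r).round(4),"z",np.percentile(q[:,2],[10,50,90]).round(4));return c
print("ref cover t0");c0=edge(V0,.613,.189,.02,.034,.047,g)
print("rim t0");r0=edge(V0,.608,-.1345,.078,.09,.048,g)
p=manip.state()["ee_pos"]
print("cover now, tcp",p.round(4));c1=edge(V,p[0],p[1],z-.011,z+.003,.047,f)
print("cover-tcp",(c1-p[:2]).round(4),"need move",(r0-c1).round(4))
c=f["color"][...,::-1]
cv2.imwrite("pics/fit.png",cv2.resize(c[130:240,245:385],(700,550),interpolation=cv2.INTER_CUBIC))
E
python3 fit.py
```

```text
t 6.78 pos [ 0.6079 -0.1374  0.1508] F [-0.4  0.5 -0.8] w 0.0192 
share shift [-0.0018 -0.0066  0.0361] turn [-0.      0.0003 -0.0016] norm m 0.011 q [ 0.63  0.4  -0.61  1.61  0.24  1.21 -0.61]
ref cover t0
553 24 centre [0.6129 0.1891] res 0.0012 z [0.0271 0.029  0.031 ]
rim t0
270 23 centre [ 0.6084 -0.1353] res 0.0014 z [0.0792 0.0831 0.0857]
cover now, tcp [ 0.6081 -0.1372  0.1513]
302 24 centre [ 0.6063 -0.1362] res 0.0015 z [0.1458 0.1479 0.1502]
cover-tcp [-0.0019  0.0011] need move [0.0022 0.0009]
```

View pics/fit.png

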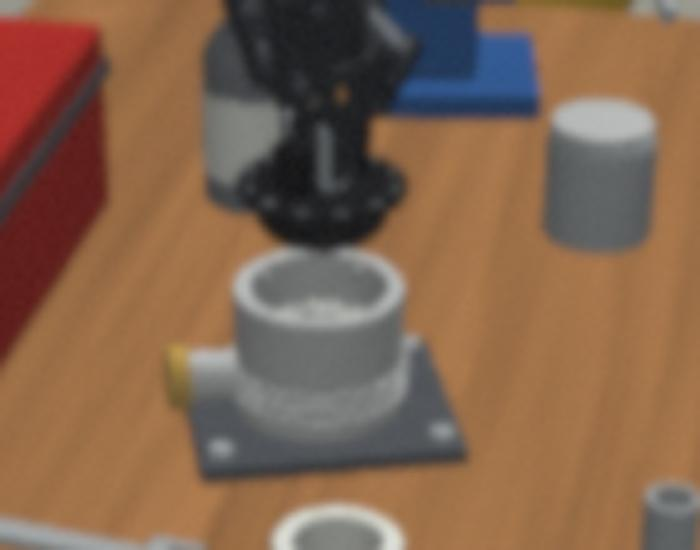

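Emit:
play_rows(
  rows=[0,0,-0.006,0.0,0,0,0,0,0,-0.006,0.02,0,0,0,0,0,-0.006,0.05,0,0,0,0,0,-0.006,0.08,0,0,0,0,0,-0.006,0.1,0,0,0],
)

```text
time: 7.25
ee_pos: [0.6083, -0.136, 0.1195]
ee_rot: [3.01, -0.9, -0.002]
ft_force: [-0.9, 0.3, -0.4]
grip_width: 0.0189
```

Emit:
play_rows(
  rows=[0,0,0,0,0,0,0,0,0,0,0,0,0,0,0,0,0,0,0,0,0],
)

```text
time: 7.5
ee_pos: [0.6091, -0.136, 0.1214]
ee_rot: [-3.01, 0.9, -0.0]
ft_force: [-0.6, 0.6, -0.1]
grip_width: 0.019
```

```bash
python3 go.py .609 -.1356 .1065; python3 fit.py
```

```text
t 7.5 pos [ 0.6091 -0.136   0.1214] F [-0.6  0.6 -0.1] w 0.019 
share shift [-0.0011 -0.0009  0.0495] turn [-0.0001 -0.     -0.0016] norm m 0.0149 q [ 0.62  0.43 -0.6   1.64  0.26  1.16 -0.62]
ref cover t0
553 24 centre [0.6129 0.1891] res 0.0012 z [0.0271 0.029  0.031 ]
rim t0
270 23 centre [ 0.6084 -0.1353] res 0.0014 z [0.0792 0.0831 0.0857]
cover now, tcp [ 0.6093 -0.136   0.1216]
308 24 centre [ 0.6076 -0.1354] res 0.002 z [0.1163 0.1182 0.121 ]
cover-tcp [-0.0016  0.0006] need move [0.0008 0.0001]
```

View pics/fit.png

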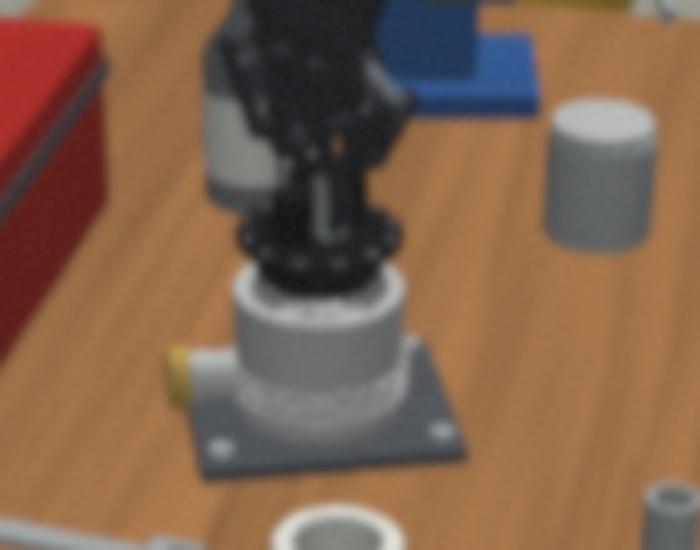

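The plug sits over the mouth, centred within about 1 mm and level. I'll lower it gently onto the catches.

Emit:
play_rows(
  rows=[0,0.001,0,0.01,0,0,0,0,0.001,0,0.02,0,0,0,0,0.001,0,0.03,0,0,0,0,0.001,0,0.04,0,0,0,0,0.001,0,0.047,0,0,0],
)

```text
time: 7.97
ee_pos: [0.6091, -0.1362, 0.1066]
ee_rot: [-3.01, 0.9, 0.001]
ft_force: [0.3, -0.5, -1.0]
grip_width: 0.0193
```

Emit:
play_rows(
  rows=[0,0,0,0,0,0,0,0,0,0,0,0,0,0],
)

```text
time: 8.13
ee_pos: [0.6092, -0.1362, 0.107]
ee_rot: [-3.01, 0.9, 0.0]
ft_force: [0.3, -0.1, -0.9]
grip_width: 0.0192
```

```bash
python3 go.py .6095 -.1356 .1065; python3 fit.py|tail -3
```

```text
t 8.13 pos [ 0.6092 -0.1362  0.107 ] F [ 0.3 -0.1 -0.9] w 0.0192 
share shift [-0.0002 -0.0021  0.0016] turn [ 0.      0.0001 -0.0016] norm m 0.0008 q [ 0.62  0.44 -0.6   1.65  0.27  1.13 -0.63]
cover now, tcp [ 0.6092 -0.1361  0.1071]
306 23 centre [ 0.6079 -0.1362] res 0.0015 z [0.1016 0.1041 0.1065]
cover-tcp [-0.0013 -0.0001] need move [0.0005 0.001 ]
```

View pics/fit.png

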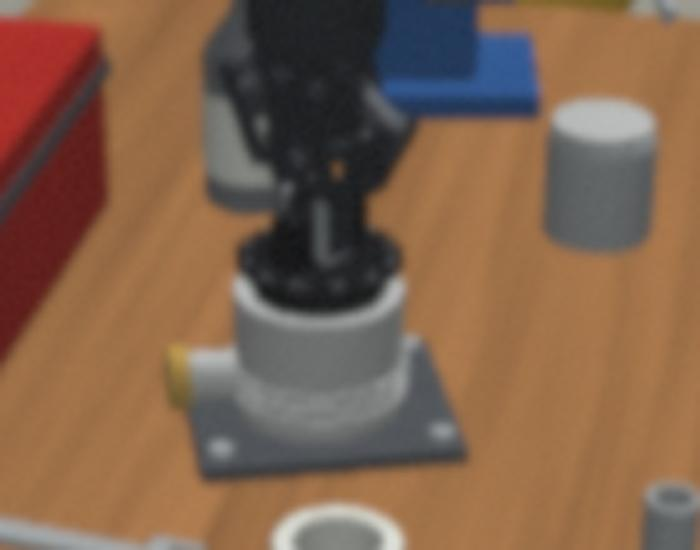

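Emit:
play_rows(
  rows=[0,0,-0.002,0.003,0,0,0,0,0,-0.002,0.005,0,0,0,0,0,-0.002,0.007,0,0,0,0,0,-0.002,0.009,0,0,0,0,0,-0.002,0.01,0,0,0],
)

```text
time: 8.6
ee_pos: [0.6102, -0.1359, 0.1054]
ee_rot: [3.01, -0.9, 0.003]
ft_force: [-2.7, -0.2, 11.4]
grip_width: 0.0192
```

Emit:
play_rows(
  rows=[0,0,0,0.002,0,0,0,0,0,0,0.004,0,0,0,0,0,0,0.006,0,0,0,0,0,0,0.008,0,0,0],
)

```text
time: 8.93
ee_pos: [0.6109, -0.1361, 0.1047]
ee_rot: [3.009, -0.9, 0.006]
ft_force: [-7.2, -0.7, 22.9]
grip_width: 0.0192
```

```bash
python3 go.py .6095 -.1356 .0924
```

```text
t 8.93 pos [ 0.6109 -0.1361  0.1047] F [-7.2 -0.7 22.9] w 0.0192 
share shift [-0.0048  0.0012  0.0411] turn [-0.0001 -0.0011 -0.0016] norm m 0.0124 q [ 0.62  0.44 -0.6   1.65  0.27  1.13 -0.64]
```

```bash
python3 fit.py|tail -3; python3 go.py .6095 -.1356 .0924; python3 -c "
from h import *
s=manip.state();print(np.round(s['ft_torque'],2))
print(R.from_rotvec(s['ee_rot']).as_matrix()[:,2].round(4))"
```

```text
cover now, tcp [ 0.6109 -0.1361  0.1047]
304 24 centre [ 0.6094 -0.1359] res 0.0017 z [0.0992 0.1017 0.1044]
cover-tcp [-0.0015  0.0002] need move [-0.0009  0.0006]
t 8.98 pos [ 0.6109 -0.1361  0.1047] F [-5.9 -0.9 19.8] w 0.0193 
share shift [-0.005   0.0012  0.041 ] turn [-0.0001 -0.0012 -0.0016] norm m 0.0124 q [ 0.62  0.44 -0.6   1.65  0.27  1.13 -0.64]
[-0.18  1.03  0.  ]
[ 0.0033 -0.0017 -1.    ]
```

View pics/fit.png

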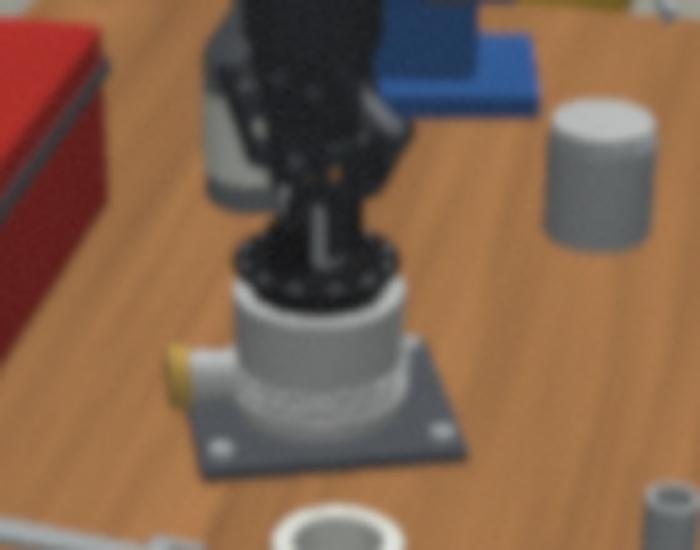

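The cover is on the catches with rising force, but under load the arm drifts +x (Fx ≈ -6 N). I'll trim back in x and then press on.

Emit:
play_rows(
  rows=[0,-0.003,0.002,0,0,0,0,0,-0.007,0.0045,0,0,0,0,0,-0.007,0.0045,0,0,0,0],
)

```text
time: 9.23
ee_pos: [0.6097, -0.136, 0.1047]
ee_rot: [-3.009, 0.9, -0.01]
ft_force: [0.3, -1.0, 13.9]
grip_width: 0.0192
```

```bash
python3 go.py .609 -.1356 .0924
```

```text
t 9.23 pos [ 0.6097 -0.136   0.1047] F [ 0.3 -1.  13.9] w 0.0192 
share shift [-0.003   0.0002  0.041 ] turn [-0.0007 -0.002  -0.0016] norm m 0.0123 q [ 0.62  0.44 -0.6   1.66  0.27  1.12 -0.63]
```

Emit:
play_rows(
  rows=[0,-0.001,0.0005,0.004,0,-0.002,0,0,-0.002,0.001,0.008,0,-0.002,0,0,-0.003,0.002,0.012,0,-0.002,0,0,-0.003,0.002,0.012,0,-0.002,0],
)

```text
time: 9.57
ee_pos: [0.6092, -0.1362, 0.1012]
ee_rot: [-3.008, 0.899, -0.002]
ft_force: [4.1, -0.7, 7.8]
grip_width: 0.0196
```

```bash
python3 go.py .609 -.1356 .0924
```

```text
t 9.57 pos [ 0.6092 -0.1362  0.1012] F [ 4.1 -0.7  7.8] w 0.0196 
share shift [-0.0017 -0.0014  0.0293] turn [-0.0008 -0.0003 -0.0017] norm m 0.0088 q [ 0.62  0.45 -0.6   1.66  0.27  1.12 -0.63]
```

Emit:
play_rows(
  rows=[0,0,0,0.004,0,0,0,0,0,0,0.008,0,0,0,0,0,0,0.012,0,0,0],
)

```text
time: 9.82
ee_pos: [0.6078, -0.1359, 0.0954]
ee_rot: [-3.007, 0.899, 0.003]
ft_force: [5.8, -1.7, -1.4]
grip_width: 0.0193
```

```bash
python3 go.py .609 -.1356 .0924; python3 fit.py|tail -3
```

```text
t 9.82 pos [ 0.6078 -0.1359  0.0954] F [ 5.8 -1.7 -1.4] w 0.0193 
share shift [ 0.0027 -0.0029  0.0099] turn [-0.0006  0.0008 -0.0016] norm m 0.0032 q [ 0.62  0.45 -0.6   1.66  0.27  1.11 -0.63]
cover now, tcp [ 0.6077 -0.1359  0.095 ]
331 24 centre [ 0.6073 -0.1343] res 0.0019 z [0.0883 0.0923 0.0945]
cover-tcp [-0.0004  0.0016] need move [ 0.0011 -0.0009]
```

View pics/fit.png

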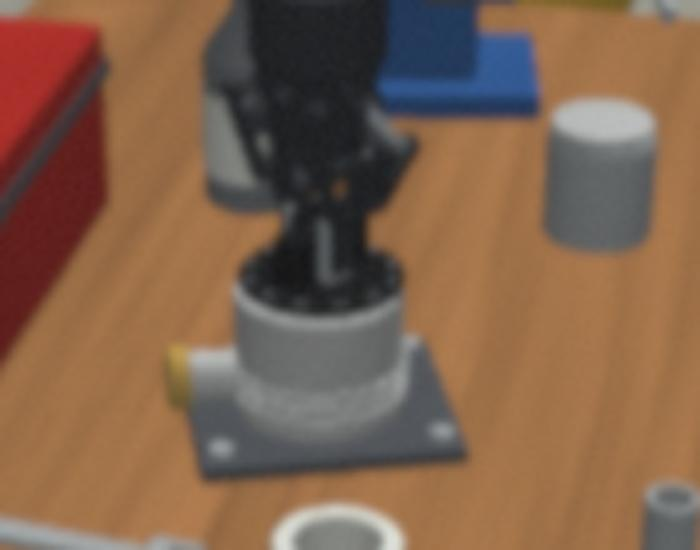

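It has snapped past the catches: the force dropped and z is 0.095. I'll re-trim x and continue down to seat the flange.

Emit:
play_rows(
  rows=[0,0.004,-0.002,0.003,0,0,0,0,0.004,-0.002,0.006,0,0,0,0,0.004,-0.002,0.009,0,0,0,0,0.004,-0.002,0.012,0,0,0],
)

```text
time: 10.2
ee_pos: [0.6079, -0.1359, 0.0923]
ee_rot: [-3.009, 0.899, 0.007]
ft_force: [-4.9, -0.2, 18.2]
grip_width: 0.0192
```

```bash
python3 go.py .609 -.1356 .0924
```

```text
t 10.2 pos [ 0.6079 -0.1359  0.0923] F [-4.9 -0.2 18.2] w 0.0192 
share shift [ 0.0026 -0.0029 -0.0005] turn [-0.      0.0016 -0.0016] norm m 0.0012 q [ 0.62  0.46 -0.6   1.66  0.28  1.11 -0.64]
```

Emit:
play_rows(
  rows=[0,-0.002,0.001,0.003,0,0,0,0,-0.004,0.0025,0.006,0,0.001,0,0,-0.004,0.0025,0.008,0,0.001,0,0,-0.004,0.0025,0.008,0,0.001,0],
)

```text
time: 10.53
ee_pos: [0.6079, -0.136, 0.0922]
ee_rot: [-3.009, 0.9, -0.003]
ft_force: [-1.8, 0.4, 23.6]
grip_width: 0.0191
```

Emit:
play_rows(
  rows=[0,0,0,0,0,0,0,0,0,0,0,0,0,0,0,0,0,0,0,0,0],
)

```text
time: 10.78
ee_pos: [0.6079, -0.1359, 0.0923]
ee_rot: [-3.009, 0.9, -0.003]
ft_force: [-3.1, -0.7, 24.8]
grip_width: 0.0191
```

```bash
python3 go.py .609 -.1356 .0924; python3 fit.py|tail -3;python3 - <<'E'
from h import *
V=cloud(manip.grab_frame("side"));s=manip.state()
print(np.round(s["ft_force"],1),np.round(s["ft_torque"],2),R.from_rotvec(s["ee_rot"]).as_matrix()[:,2].round(4))
q=V[(np.abs(np.hypot(V[...,0]-.608,V[...,1]+.1353)-.037)<.009)&(V[...,2]>.086)&(V[...,2]<.096)]
A=np.c_[q[:,0]-.608,q[:,1]+.1353,np.ones(len(q))];print("flange top plane slopes,z",np.linalg.lstsq(A,q[:,2],rcond=None)[0].round(4),len(q))
E
```

```text
t 10.78 pos [ 0.6079 -0.1359  0.0923] F [-3.1 -0.7 24.8] w 0.0191 
share shift [ 0.0024 -0.0029 -0.0005] turn [-0.0004 -0.0006 -0.0016] norm m 0.0011 q [ 0.62  0.45 -0.6   1.67  0.28  1.11 -0.64]
cover now, tcp [ 0.6079 -0.1359  0.0922]
347 24 centre [ 0.6071 -0.1336] res 0.0019 z [0.0841 0.0891 0.0915]
cover-tcp [-0.0008  0.0023] need move [ 0.0013 -0.0016]
[-3.1  0.3 25.3] [ 0.02  0.82 -0.06] [ 2.1e-03  1.0e-04 -1.0e+00]
flange top plane slopes,z [ 0.0051 -0.0055  0.0897] 203
```

View pics/fit.png

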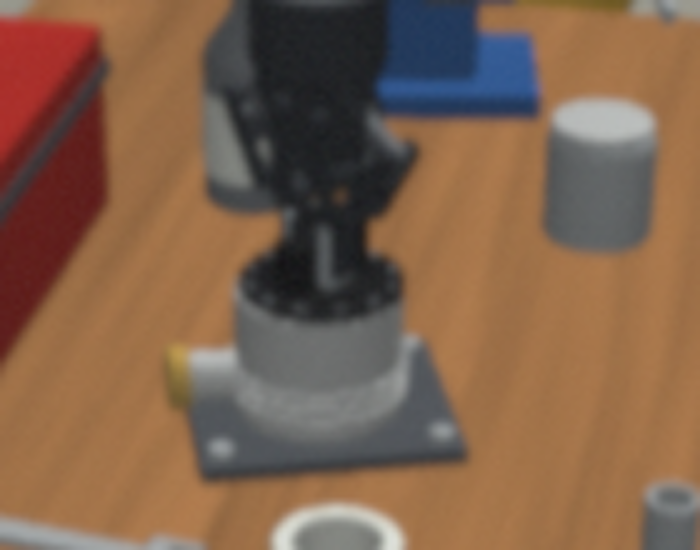

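The flange lies flat on the rim: its top is at 0.0897 m against 0.090 expected, slope is about 0.3°, and z stays put as the force rises. The arm is pressing steadily at 25 N, so I'm handing in.

```bash
python3 -c "
from h import *
print(manip.finish_job());s=manip.state();print(s['time'],s['ee_pos'],s['ft_force'])"
```

```text
the job is handed in; nothing more can be done
None
the job is handed in; nothing more can be done
```

The larger black cover is snapped into the filter housing with its flange on the rim. I handed the job in at about 11 s with the arm still gripping it and pressing down at about 25 N.

- **How it went:** I took the cover by its grip bar, then re-gripped about 7 mm lower for a firmer push. I set it level on the catches and pressed. Force peaked at about 23 N partway in, partly because the arm had drifted sideways under load. After I trimmed that, the cover went down, the force dropped at the snap, and the flange landed.
- **Last checks:** The flange top measured 0.0897 m against 0.090 m expected. It is level to about 0.4°, and its height did not change when I pressed harder.
- **Disagreements:** The side-camera circle fit put the seated cover about 2 mm off the rim centre. The tool pose put it about 1 mm off in x. I take the fit as error from the hidden edges and the 2 mm calibration. A sideways force of about 3 N remained.
- **Other items:** I did not touch anything else on purpose, and nothing looked moved in the side views. I did not re-measure the other items at the end. The hand-in reports no verdict, and I could not read the state after it.

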